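# Sort the finished silver into its trays

## Task

Sort the five finished silver pieces on the bench into the three wooden trays: each piece goes into the well of the tray whose ledge carries a sample of its kind (napkin rings, pill boxes, pepper casters; size within a kind does not matter). Stand every piece upright and flat on the tray's floor, as it stands on the bench, none on another or on a wall; set the pieces down rather than dropping them, and do not knock over the glass jar.

Things in the scene. Friction and masses are not known exactly. Their poses are not given: they have to be found in the camera images.
- ring_tall: Napkin ring, the taller of two: plain silver tube standing on its end, open through, outside diameter 44 mm, height 36 mm, wall 4 mm, about 70 g. Bright silver, loose. Origin: centre of its underside; z up.
- ring_low: Napkin ring, the lower of two: plain silver tube standing on its end, open through, outside diameter 44 mm, height 24 mm, wall 4 mm, about 50 g. Bright silver, loose. Origin: centre of its underside; z up.
- box_square: Square pill box: closed, 40 by 40 mm, 24 mm high, with a dark lid seam and a tiny brass knob (a 6.5 mm high bead) in the middle of the lid, about 90 g; sides along its x and y, yaw up to 0.4 rad either way. Bright silver, loose. Origin: centre of its underside; z up.
- box_oblong: Oblong pill box: closed, 32 mm (its x) by 60 mm (its y), 24 mm high, with a dark lid seam and a tiny brass knob in the middle of the lid, about 100 g; yaw up to 0.4 rad either way. Bright silver, loose. Origin: centre of its underside; z up.
- caster: Pepper caster: closed upright silver cylinder, diameter 36 mm, straight-sided up to 36 mm, then a dome with small dark holes rising to a finial at 56 mm, about 90 g. Bright silver, loose. Origin: centre of its underside; z up.
- tray_rings: Fixed wooden tray. Well 120 mm (tray x) by 160 (y) inside, floor 4 mm above bench, walls 4 thick, tops 10 above bench. Solid ledge on its far (+x) side, x 64 to 120 mm, 14 high. Origin: well centre at bench level, z up; yaw within 0.15. Three like trays in a row, in any order, told apart by the sample fixed in mid-ledge; here a napkin ring standing on end (44 mm diameter, 30 mm high).
- tray_boxes: Fixed wooden tray. Well 120 mm (tray x) by 160 (y) inside, floor 4 mm above bench, walls 4 thick, tops 10 above bench. Solid ledge on its far (+x) side, x 64 to 120 mm, 14 high. Origin: well centre at bench level, z up; yaw within 0.15. Three like trays in a row, in any order, told apart by the sample fixed in mid-ledge; here an oblong lidded pill box (36 by 50 mm, 24 mm high).
- tray_casters: Fixed wooden tray. Well 120 mm (tray x) by 160 (y) inside, floor 4 mm above bench, walls 4 thick, tops 10 above bench. Solid ledge on its far (+x) side, x 64 to 120 mm, 14 high. Origin: well centre at bench level, z up; yaw within 0.15. Three like trays in a row, in any order, told apart by the sample fixed in mid-ledge; here a pepper caster (36 mm diameter, 56 mm high).
- jar: Bystander: closed amber glass jar, dark lid, diameter 36 mm, 55 high, loose. Origin: centre of its underside; z up. Not listed: a dark steel block, a red-brown polish bar and a black charcoal block, up to 45 mm long and 20 high. These four lie between neighbouring pieces of silver, to their left and right (y), centres 60 to 105 mm apart in y.

How it is judged:
At the end, for the whole second after the job is handed in: Both napkin rings, both pill boxes and the caster each stand in the well of the tray with the sample of their kind: centre within the well (60 mm of its middle in tray x, 80 mm in tray y), underside 1 to 8 mm above the tray's underside (that is, on its floor), upright within 0.1 rad, and at rest (x of ring_tall in the frame of tray_rings between -0.06 and 0.06 m and y of ring_tall in the frame of tray_rings between -0.08 and 0.08 m and z of ring_tall in the frame of tray_rings between 0.001 and 0.008 m and angle between each of ring_tall, ring_low, box_square, box_oblong, caster's own z axis and vertical below 0.1 rad and linear speed of each of ring_tall, ring_low, box_square, box_oblong, caster below 0.02 m/s and angular speed of each of ring_tall, ring_low, box_square, box_oblong, caster below 0.2 rad/s and x of ring_low in the frame of tray_rings between -0.06 and 0.06 m and y of ring_low in the frame of tray_rings between -0.08 and 0.08 m and z of ring_low in the frame of tray_rings between 0.001 and 0.008 m and x of box_square in the frame of tray_boxes between -0.06 and 0.06 m and y of box_square in the frame of tray_boxes between -0.08 and 0.08 m and z of box_square in the frame of tray_boxes between 0.001 and 0.008 m and x of box_oblong in the frame of tray_boxes between -0.06 and 0.06 m and y of box_oblong in the frame of tray_boxes between -0.08 and 0.08 m and z of box_oblong in the frame of tray_boxes between 0.001 and 0.008 m and x of caster in the frame of tray_casters between -0.06 and 0.06 m and y of caster in the frame of tray_casters between -0.08 and 0.08 m and z of caster in the frame of tray_casters between 0.001 and 0.008 m); the robot touches nothing.
It fails at once if a silver piece is dropped: out of the fingers and moving faster than 0.35 m/s with its underside more than 35 mm above the bench ((contact force between ring_tall and the fingers below 0.02 N and height (world z) of ring_tall above 0.035 m and linear speed of ring_tall above 0.35 m/s) or (contact force between ring_low and the fingers below 0.02 N and height (world z) of ring_low above 0.035 m and linear speed of ring_low above 0.35 m/s) or (contact force between box_square and the fingers below 0.02 N and height (world z) of box_square above 0.035 m and linear speed of box_square above 0.35 m/s) or (contact force between box_oblong and the fingers below 0.02 N and height (world z) of box_oblong above 0.035 m and linear speed of box_oblong above 0.35 m/s) or (contact force between caster and the fingers below 0.02 N and height (world z) of caster above 0.035 m and linear speed of caster above 0.35 m/s)).
It fails at once if the glass jar is knocked over (tilted more than 0.6 rad) (angle between jar's own z axis and vertical above 0.6 rad).
It also fails if it takes over 128 s, if anything falls off the work surface, if the arm or the gripper's body presses on something with over 40 N, if the wrist force passes 120 N, or if a joint passes its speed limit or range.

## Robot

A 7-joint arm with a two-finger parallel gripper is mounted at the origin on the work surface. World frame = base frame: x ahead of the robot, y to its left, z up, the work surface at z = 0. Lengths are in m, angles in rad, forces in N, time in s.
With the tool pointing down it reaches from about 0.425 to 0.925 m from the base axis. Payload 6.8 kg.
Tool frame: the origin (TCP) lies midway between the tips of the shut fingers; the grasp point (between the pads) lies 19 mm behind it; z points along the fingers, y is the line along which they close (so a half turn about z gives the same grasp; the last joint's range is limited). The gripper opens to 85 mm and grips with 20 to 120 N. Pads are 22 mm wide; open, the fingers measure 114 mm over their backs; the gripper's body (76 mm by 85 mm) begins 54 mm behind the grasp point. The pads swing forward as they close: fully open they stand 13 mm farther back than shut.
Start: joints at [1.067, 0.477, 0.022, 1.555, -0.011, 1.109, -0.083], TCP at [0.26, -0.623, 0.231] pointing down, gripper open.
Joint ranges: [-2.96, 2.96], [-0.34, 2.1], [-1.41, 1.46], [0.24, 2.44], [-1.37, 4.51], [0.17, 1.92], [-2.96, 2.96]. Speed limits (rad/s): [2.39, 2.39, 3.14, 3.14, 3.14, 3.14, 3.14].

## Interface

Orientations are given as a unit quaternion [w, x, y, z].
In Python, from station import bot gives the robot as it stands.
- The arm moves only by the tool jog_arm, never from a script. Its argument "rows" is a list of rows, each an object of numbers: "fingers": the finger opening in mm, from 0 to 85.4; "x", "y", "z": the shift along the tool's x, y, z in mm; "ax", "ay", "az": the turn, a rotation vector about the tool's x, y, z in degrees. A call has exactly 8 rows; each row shifts and turns the commanded pose from where the row before left it, along the tool's axes as they then stand; what a row does not reach is not made up. A row lasts 1/10 s, in which the tool goes at most 50 mm and 8.59 degrees, less where a joint would pass 70% of its speed; a pose out of reach is approached as far as the arm can. A call with a gripper value outside its range is refused whole. The fingers move at their own pace and stop on an object; "force" is the grip in N (left out, the last holds). Time passes only in rows, so rows that do not move let the fingers close, or fill a call up. It gives the time, the measured TCP pose, the force, the opening and the grip force at its end, in the units of the state.
- bot.get_obs(): the state, without advancing time (a new reading comes with each control period).
- bot.read_camera(name): name is "scene" or "top" or "wrist"; returns a dict with "pixels" (400x640x3 uint8, red, green, blue), "vertical_fov" (degrees; the focal length in pixels is half the picture's height over the tangent of half this angle, whatever the lens; pixels are square), "cx", "cy" (the principal point, pixels), "world_from_camera" (4x4, takes a point from camera to world coordinates). Camera axes: x right, y down, z forward; pixel columns grow to the right and rows downward; lengths in m; the calibration is good to about 2 mm. The wrist camera is an equidistant fisheye: a pixel r from the principal point sees the ray r / f radians off the axis. A picture is of the moment at which its call begins. There is no depth.
- bot.hand_in(): hands the job in; it is judged then, once.
The state is a dict: "t": time; "q": joint angles; "joint_vel": joint speeds; "joint_torque": joint torques, N m; "eef_pos": TCP position; "tool_rot": TCP orientation; "contact_force": force on the tool from outside, world axes, zero at the start; "torque": the same for the moment, N m; "gripper_width": opening from 0.0 (shut) to 1.0 (fully open); "grasp_force": force on a finger pad.
Only numpy, scipy, OpenCV 4.12 (cv2) and the standard library are available. Lean on these libraries where they do the work, as an engineer would, in place of code of your own. Each camera call takes 0.05 s, during which the arm holds its last target. There are 200 camera calls.

## Working session

There is one attempt and no reset: what is moved stays moved. The work goes in short steps, Python scripts to look and compute and a tool call to move; the robot and the scene stay as the last step left them, time stands still between calls to the robot, and variables do not carry over. Pictures are saved under pics/ and viewed, at most 14 in all, crops included, and the job is handed in when it is done.

Besides the shell and the picture viewer there is one more tool, called after "Emit:" by a JSON object that holds its "name" and its "arguments". jog_arm: Moves the arm, as the interface text tells. Its arguments: {"type":"object","properties":{"rows":{"type":"array","items":{"type":"object","properties":{"fingers":{"type":"number"},"x":{"type":"number"},"y":{"type":"number"},"z":{"type":"number"},"ax":{"type":"number"},"ay":{"type":"number"},"az":{"type":"number"}}}},"force":{"type":"number"}},"required":["rows"]}

```bash
mkdir -p pics; ls; python3 - <<'E'
from station import bot
import cv2,numpy as np
o=bot.get_obs();print({k:np.round(v,3).tolist() for k,v in o.items()})
for n in("top","scene"):
    c=bot.read_camera(n);cv2.imwrite(f"pics/{n}0.png",c["pixels"][:,:,::-1])
    print(n,c["vertical_fov"],c["cx"],c["cy"],np.round(c["world_from_camera"],4).tolist())
E
```

```text
pics
{'t': 0.0, 'q': [1.067, 0.478, 0.022, 1.556, -0.012, 1.109, -0.083], 'joint_vel': [0.001, 0.0, -0.001, 0.001, -0.001, -0.001, 0.001], 'joint_torque': [-0.0, -59.645, 1.608, -28.12, 0.012, 0.009, -0.0], 'eef_pos': [0.26, -0.622, 0.23], 'tool_rot': [-0.001, 0.98, 0.197, -0.0], 'contact_force': [-0.089, 0.601, 0.466], 'torque': [-0.01, -0.04, -0.011], 'grasp_force': 0.0, 'gripper_width': 1.0}
top 51.484671502045806 316.21641381243967 195.01117029007017 [[0.0202, -0.9975, 0.0677, 0.4465], [-0.9998, -0.02, 0.004, -0.0181], [-0.0026, -0.0677, -0.9977, 1.124], [0.0, 0.0, 0.0, 1.0]]
scene 48.93015053023207 316.165247311223 203.40970974561793 [[-0.0509, 0.6364, -0.7697, 1.2722], [0.9987, 0.0338, -0.0382, 0.0369], [0.0017, -0.7706, -0.6373, 0.6801], [0.0, 0.0, 0.0, 1.0]]
```

View pics/top0.png

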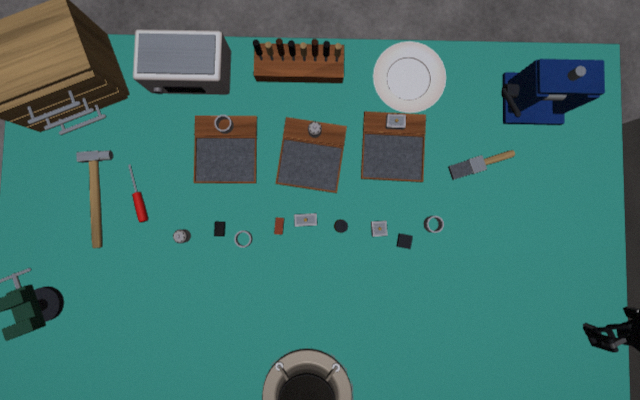

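View pics/scene0.png

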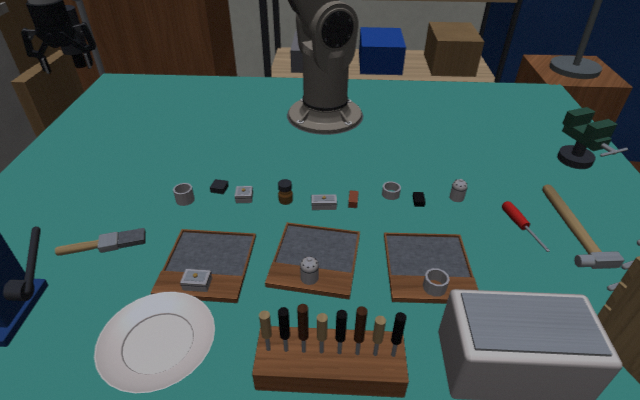

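Top view: pieces, left to right, are caster (180,236), ring (243,239), oblong (305,220), square (379,229) and ring (435,225). The jar is at (341,226). Trays are rings (226,160), casters (312,165) and boxes (393,155). In the scene view the ring at (184,194) is clearly the taller one.

```bash
cat > h.py <<'E'
import numpy as np,cv2
from station import bot
def cast(c,uv,z,fish=False):
    """pixels -> world points on plane z (scalar or per point)"""
    uv=np.atleast_2d(np.asarray(uv,float)); f=200/np.tan(np.radians(c["vertical_fov"])/2)
    p=(uv-[c["cx"],c["cy"]])/f
    if fish:
        r=np.linalg.norm(p,axis=1,keepdims=True)+1e-9; d=np.hstack([p/r*np.sin(r),np.cos(r)])
    else: d=np.hstack([p,np.ones((len(p),1))])
    T=np.array(c["world_from_camera"]); d=d@T[:3,:3].T; o=T[:3,3]
    return (o+d*((z-o[2])/d[:,2])[:,None])[:,:2]
def blobs(m,lo,hi):
    cs,_=cv2.findContours(m.astype(np.uint8),cv2.RETR_EXTERNAL,cv2.CHAIN_APPROX_NONE)
    return [q for q in cs if lo<cv2.contourArea(q)<hi]
E
python3 - <<'E'
from h import *
c=bot.read_camera("top");im=c["pixels"];hsv=cv2.cvtColor(im,cv2.COLOR_RGB2HSV)
nong=~((hsv[...,0]>70)&(hsv[...,0]<100)&(hsv[...,1]>90))
m=nong.copy();m[:105]=0;m[270:]=0;m[:,:155]=0;m[:,460:]=0
for q in blobs(m,30,8000):
    (cx,cy),(w,h),a=cv2.minAreaRect(q); A=cv2.contourArea(q)
    z=.01 if A>1000 else .022
    P=cast(c,cv2.boxPoints(((cx,cy),(w,h),a)),z); C=cast(c,[[cx,cy]],z)[0]
    e=P[1]-P[0],P[2]-P[1]
    print(np.round([cx,cy],1),int(A),"C",np.round(C,3),"L",[round(float(np.hypot(*v)),3) for v in e],"ang",[round(float(np.degrees(np.arctan2(v[1],v[0]))),1) for v in e], "rgb",im[int(cy),int(cx)])
E
```

```text
[404.1 240.7] 143 C [ 0.405 -0.248] L [0.033, 0.035] ang [-10.9, -100.1] rgb [32 35 41]
[242.5 238.5] 227 C [0.402 0.179] L [0.045, 0.045] ang [-43.6, -133.4] rgb [ 57 134 128]
[181.5 235.5] 171 C [0.407 0.341] L [0.034, 0.045] ang [2.5, -88.8] rgb [141 140 146]
[219.  228.5] 104 C [0.427 0.242] L [0.021, 0.034] ang [-88.8, -178.0] rgb [27 24 26]
[378.8 228.3] 222 C [ 0.436 -0.181] L [0.042, 0.042] ang [-84.1, -174.7] rgb [110  95  77]
[340.  225.5] 111 C [ 0.442 -0.078] L [0.032, 0.029] ang [-88.8, -179.1] rgb [37 37 43]
[278.5 225.5] 134 C [0.438 0.085] L [0.024, 0.045] ang [-88.8, -178.5] rgb [112  55  38]
[433.5 223.5] 256 C [ 0.452 -0.326] L [0.045, 0.05] ang [0.2, -88.8] rgb [ 57 136 128]
[305.  219.5] 260 C [0.456 0.015] L [0.058, 0.034] ang [-88.8, -178.8] rgb [140 107  54]
[455.1 171.2] 118 C [ 0.592 -0.383] L [0.031, 0.039] ang [-74.8, -166.2] rgb [74 77 83]
[310.7 154.4] 4152 C [0.632 0.003] L [0.187, 0.171] ang [-7.0, -97.6] rgb [74 77 84]
[224.5 148.5] 4170 C [0.644 0.238] L [0.172, 0.189] ang [-88.9, -178.3] rgb [73 75 84]
[396.1 141.9] 4389 C [ 0.671 -0.227] L [0.212, 0.186] ang [-2.0, -91.7] rgb [72 76 83]
```

Emit:
{"name": "jog_arm", "arguments": {"rows": [{"az":-8.4},{"az":-8.4},{"az":-8.4},{"az":-8.4},{"az":-8.4},{"az":-8.4},{"az":-8.4},{"az":-8.5}], "force": 50}}

```text
invalid input
```

```bash
cat >> h.py <<'E'
def left(x,y,z=None,yaw=90.,c=None):
    """remaining shift in tool axes mm (after yaw fix) and turn az deg to tool-x heading yaw"""
    o=bot.get_obs();w,a,b,d=o["tool_rot"];th=np.degrees(2*np.arctan2(b,a))
    D=(np.array([x,y,o["eef_pos"][2] if z is None else z])-o["eef_pos"])*1000
    t=np.radians(yaw); s=[np.cos(t)*D[0]+np.sin(t)*D[1],np.sin(t)*D[0]-np.cos(t)*D[1],-D[2]]
    print("tool shift",np.round(s,1),"az",round(-((yaw-th+180)%360-180),1),"t",round(o["t"],2),"pos",np.round(o["eef_pos"],4),"rot",np.round(o["tool_rot"],3))
E
python3 - <<'E'
from h import *
c=bot.read_camera("top");im=c["pixels"]; print(im[165,226],im[170,312],im[160,393])
m=(im.max(2).astype(int)-im.min(2)<25)&(im.max(2)<130)&(im.max(2)>50)
m[:125]=0;m[200:]=0;m[:,:180]=0;m[:,440:]=0
m=cv2.morphologyEx(m.astype(np.uint8),cv2.MORPH_OPEN,np.ones((3,3)))
for q in blobs(m,1000,8000):
    R=cv2.minAreaRect(q);P=cast(c,cv2.boxPoints(R),.004);e=P[1]-P[0],P[2]-P[1]
    print(np.round(P.mean(0),3),[round(float(np.hypot(*v)),3) for v in e],"ang",[round(float(np.degrees(np.arctan2(v[1],v[0]))),1) for v in e])
left(.452,-.326,.15)
E
```

```text
[68 70 76] [76 77 86] [72 73 81]
[0.605 0.007] [0.119, 0.159] ang [-7.3, -97.8]
[0.616 0.238] [0.161, 0.115] ang [-88.9, -178.3]
[ 0.632 -0.22 ] [0.119, 0.16] ang [-2.3, -91.9]
tool shift [296.5 191.9  80.7] az -67.3 t 0.2 pos [ 0.2601 -0.6225  0.2307] rot [-0.001  0.98   0.197 -0.   ]
```

Emit:
{"name": "jog_arm", "arguments": {"rows": [{"x":0,"y":0,"z":0,"ax":0,"ay":0,"az":-8.4,"fingers":85},{"x":0,"y":0,"z":0,"ax":0,"ay":0,"az":-8.4,"fingers":85},{"x":0,"y":0,"z":0,"ax":0,"ay":0,"az":-8.4,"fingers":85},{"x":0,"y":0,"z":0,"ax":0,"ay":0,"az":-8.4,"fingers":85},{"x":0,"y":0,"z":0,"ax":0,"ay":0,"az":-8.4,"fingers":85},{"x":0,"y":0,"z":0,"ax":0,"ay":0,"az":-8.4,"fingers":85},{"x":0,"y":0,"z":0,"ax":0,"ay":0,"az":-8.4,"fingers":85},{"x":0,"y":0,"z":0,"ax":0,"ay":0,"az":-8.5,"fingers":85}], "force": 50}}

```text
t: 1.0
eef_pos: [0.2601, -0.6227, 0.231]
tool_rot: [-0.0, 0.705, 0.709, 0.0]
contact_force: [-0.4, 1.0, 0.8]
gripper_width: 0.997
grasp_force: 0.0
```

Emit:
{"name": "jog_arm", "arguments": {"rows": [{"x":37,"y":24,"z":10,"fingers":85},{"x":37,"y":24,"z":10,"fingers":85},{"x":37,"y":24,"z":10,"fingers":85},{"x":37,"y":24,"z":10,"fingers":85},{"x":37,"y":24,"z":10,"fingers":85},{"x":37,"y":24,"z":10,"fingers":85},{"x":37,"y":24,"z":10,"fingers":85},{"x":37,"y":24,"z":10,"fingers":85}]}}

```text
invalid input
```

```bash
python3 - <<'E'
from h import *
c=bot.read_camera("wrist");cv2.imwrite("pics/w1.png",c["pixels"][:,:,::-1])
print(c["vertical_fov"],c["cx"],c["cy"],np.round(c["world_from_camera"],3).tolist());left(.452,-.326,.003)
E
```

```text
65.70646984690485 323.4682313217554 199.59893117653783 [[1.0, 0.006, 0.003, 0.258], [0.007, -0.96, -0.281, -0.551], [0.001, 0.281, -0.96, 0.374], [0.0, 0.0, 0.0, 1.0]]
tool shift [296.8 192.1 228. ] az 0.7 t 1.05 pos [ 0.2599 -0.6228  0.231 ] rot [-0.     0.703  0.712  0.   ]
```

View pics/w1.png

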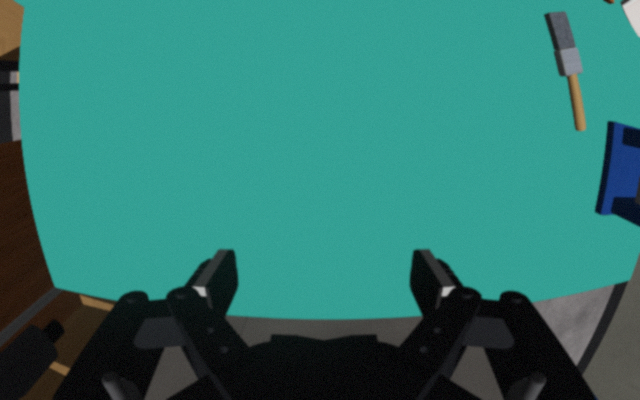

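The wrist picture shows only open bench and the open fingers (pads at about (215,280) and (435,280)), with no pieces in view yet. Each row needs every field, so I'll resend the move in full.

Emit:
{"name": "jog_arm", "arguments": {"rows": [{"x":37,"y":24,"z":9,"ax":0,"ay":0,"az":0.7,"fingers":85},{"x":37,"y":24,"z":9,"ax":0,"ay":0,"az":0,"fingers":85},{"x":37,"y":24,"z":9,"ax":0,"ay":0,"az":0,"fingers":85},{"x":37,"y":24,"z":9,"ax":0,"ay":0,"az":0,"fingers":85},{"x":37,"y":24,"z":9,"ax":0,"ay":0,"az":0,"fingers":85},{"x":37,"y":24,"z":9,"ax":0,"ay":0,"az":0,"fingers":85},{"x":37,"y":24,"z":9,"ax":0,"ay":0,"az":0,"fingers":85},{"x":37,"y":24,"z":9,"ax":0,"ay":0,"az":0,"fingers":85}]}}

```text
t: 1.85
eef_pos: [0.4562, -0.3275, 0.1591]
tool_rot: [0.0, 0.713, 0.701, -0.0]
contact_force: [1.2, -1.2, 0.2]
gripper_width: 0.997
grasp_force: 0.0
```

```bash
python3 - <<'E'
from h import *
c=bot.read_camera("wrist");cv2.imwrite("pics/w2.png",c["pixels"][:,:,::-1])
left(.452,-.326,.003)
E
```

```text
tool shift [ -7.3  -8.9 155. ] az -0.3 t 1.9 pos [ 0.4609 -0.3187  0.158 ] rot [-0.001  0.709  0.705  0.003]
```

View pics/w2.png

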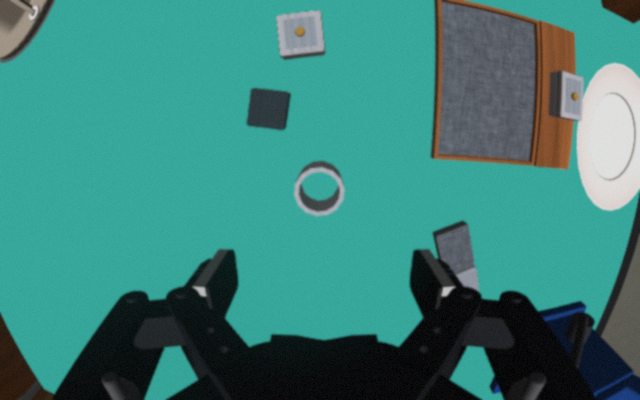

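Wrist view: the tall ring is at (320,190), the steel block at (269,108) and the square box at (301,33). The boxes tray is at upper right, with its sample at (567,96).

```bash
cat >> h.py <<'E'
def bright(c,z,box,lo=60,hi=6000,v=120):
    """non-bench light-grey blobs in pixel box (u0,v0,u1,v1) -> min-area rectangles cast onto z"""
    im=c["pixels"];hs=cv2.cvtColor(im,cv2.COLOR_RGB2HSV);m=(hs[...,1]<60)&(hs[...,2]>v)
    k=np.zeros_like(m);k[box[1]:box[3],box[0]:box[2]]=1
    for q in blobs(m&k,lo,hi):
        P=cast(c,q[:,0],z,True);R=cv2.minAreaRect((P*1000).astype(np.float32));C,r=cv2.minEnclosingCircle((P*1000).astype(np.float32))
        print("px",np.round(q[:,0].mean(0),0),"rect c",np.round(R[0],1),"size",np.round(R[1],1),"ang",round(R[2],1),"circ",np.round(C,1),"r",round(r,1))
E
python3 - <<'E'
from h import *
c=bot.read_camera("wrist")
bright(c,.036,(250,150,390,230));bright(c,.024,(250,0,390,80))
left(.452,-.326,.003)
E
```

```text
px [313. 201.] rect c [ 451.1 -326.1] size [43.9 44. ] ang 89.6 circ [ 451.2 -326. ] r 22.5
px [296.  43.] rect c [ 436.6 -182.7] size [39.7 39.5] ang 5.1 circ [ 436.5 -182.9] r 27.0
tool shift [ -4.4  -7.3 155.5] az -0.3 t 1.95 pos [ 0.4593 -0.3216  0.1585] rot [-0.001  0.709  0.705  0.002]
```

Emit:
{"name": "jog_arm", "arguments": {"rows": [{"x":0.5,"y":-1,"z":0,"ax":0,"ay":0,"az":0,"fingers":85},{"x":0,"y":0,"z":35,"ax":0,"ay":0,"az":0,"fingers":85},{"x":0,"y":0,"z":35,"ax":0,"ay":0,"az":0,"fingers":85},{"x":0,"y":0,"z":35,"ax":0,"ay":0,"az":0,"fingers":85},{"x":0,"y":0,"z":25,"ax":0,"ay":0,"az":0,"fingers":85},{"x":0,"y":0,"z":15,"ax":0,"ay":0,"az":0,"fingers":85},{"x":0,"y":0,"z":6,"ax":0,"ay":0,"az":0,"fingers":85},{"x":0,"y":0,"z":0,"ax":0,"ay":0,"az":0,"fingers":85}]}}

```text
t: 2.75
eef_pos: [0.4542, -0.3292, 0.0082]
tool_rot: [-0.0, 0.712, 0.702, -0.0]
contact_force: [0.2, -0.1, -0.3]
gripper_width: 0.994
grasp_force: 0.0
```

Emit:
{"name": "jog_arm", "arguments": {"rows": [{"x":0,"y":0,"z":0,"ax":0,"ay":0,"az":0,"fingers":30},{"x":0,"y":0,"z":0,"ax":0,"ay":0,"az":0,"fingers":30},{"x":0,"y":0,"z":0,"ax":0,"ay":0,"az":0,"fingers":30},{"x":0,"y":0,"z":0,"ax":0,"ay":0,"az":0,"fingers":30},{"x":0,"y":0,"z":0,"ax":0,"ay":0,"az":0,"fingers":30},{"x":0,"y":0,"z":0,"ax":0,"ay":0,"az":0,"fingers":30},{"x":0,"y":0,"z":0,"ax":0,"ay":0,"az":0,"fingers":30},{"x":0,"y":0,"z":0,"ax":0,"ay":0,"az":0,"fingers":30}]}}

```text
t: 3.55
eef_pos: [0.455, -0.3289, 0.0097]
tool_rot: [0.001, 0.712, 0.702, -0.0]
contact_force: [-1.4, 0.8, 6.8]
gripper_width: 0.504
grasp_force: 50.3
```

Emit:
{"name": "jog_arm", "arguments": {"rows": [{"x":0,"y":0,"z":-15,"ax":0,"ay":0,"az":0,"fingers":30},{"x":0,"y":0,"z":-40,"ax":0,"ay":0,"az":0,"fingers":30},{"x":0,"y":0,"z":-40,"ax":0,"ay":0,"az":0,"fingers":30},{"x":38,"y":11,"z":0,"ax":0,"ay":0,"az":0,"fingers":30},{"x":38,"y":11,"z":0,"ax":0,"ay":0,"az":0,"fingers":30},{"x":38,"y":11,"z":0,"ax":0,"ay":0,"az":0,"fingers":30},{"x":38,"y":11,"z":0,"ax":0,"ay":0,"az":0,"fingers":30},{"x":38,"y":11,"z":0,"ax":0,"ay":0,"az":0,"fingers":30}]}}

```text
t: 4.35
eef_pos: [0.5124, -0.1377, 0.1046]
tool_rot: [0.001, 0.712, 0.703, 0.0]
contact_force: [1.3, -0.6, -1.1]
gripper_width: 0.508
grasp_force: 51.2
```

Emit:
{"name": "jog_arm", "arguments": {"rows": [{"x":42,"y":13,"z":0,"ax":0,"ay":0,"az":0,"fingers":30},{"x":42,"y":13,"z":0,"ax":0,"ay":0,"az":0,"fingers":30},{"x":42,"y":13,"z":0,"ax":0,"ay":0,"az":0,"fingers":30},{"x":42,"y":13,"z":0,"ax":0,"ay":0,"az":0,"fingers":30},{"x":42,"y":13,"z":0,"ax":0,"ay":0,"az":0,"fingers":30},{"x":42,"y":13,"z":0,"ax":0,"ay":0,"az":0,"fingers":30},{"x":42,"y":13,"z":0,"ax":0,"ay":0,"az":0,"fingers":30},{"x":42,"y":13,"z":0,"ax":0,"ay":0,"az":0,"fingers":30}]}}

```text
t: 5.15
eef_pos: [0.6206, 0.1972, 0.1046]
tool_rot: [0.0, 0.712, 0.703, 0.0]
contact_force: [1.3, -0.4, -1.3]
gripper_width: 0.503
grasp_force: 51.2
```

```bash
python3 - <<'E'
from h import *
c=bot.read_camera("wrist");cv2.imwrite("pics/w3.png",c["pixels"][:,:,::-1])
left(.616,.200,.0135)
bright(c,.024,(0,0,640,399),80)
E
```

```text
tool shift [-7.8 -5.3 91.9] az -0.3 t 5.2 pos [0.6213 0.2078 0.1054] rot [-0.002  0.709  0.705  0.004]
px [191. 377.] rect c [467.1  -6.2] size [29.2 11.9] ang 48.6 circ [462.6  -2.2] r 14.6
px [ 13. 328.] rect c [ 86.7 -32.9] size [204.9  75.4] ang 49.2 circ [59.2 -9.1] r 102.5
px [ 97. 227.] rect c [402.3 178.8] size [44.8 43.6] ang 28.2 circ [402.6 178.8] r 23.0
px [447. 161.] rect c [714.7 234.8] size [49.3 49.6] ang 66.7 circ [717.2 232.7] r 28.1
px [70. 53.] rect c [387.5 345.6] size [40.8 36.1] ang 8.1 circ [386.7 346.1] r 21.3
px [625. 120.] rect c [952.5 271.4] size [ 83.6 335.8] ang 1.9 circ [977.5 272.2] r 168.7
```

View pics/w3.png

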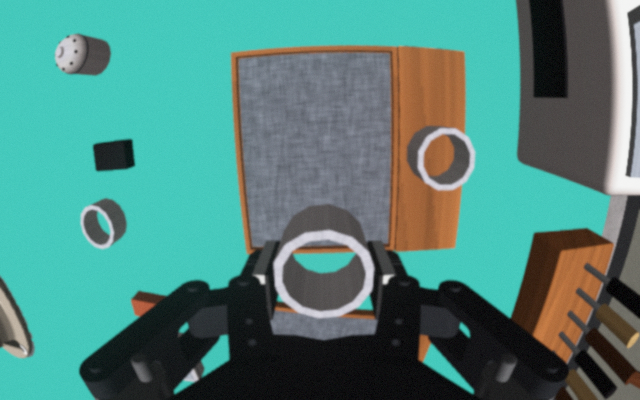

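Held ring sits squarely at (323,275). The rings-tray well has corners at about (238,57), (391,52), (394,247) and (247,248). The low ring is at (100,225) and the caster at (80,53). I'll check the well centre from this view.

```bash
python3 - <<'E'
from h import *
c=bot.read_camera("wrist")
P=cast(c,[(238,57),(391,52),(394,247),(247,248)],.009,True);print(np.round(P,3).tolist(),P.mean(0).round(3))
left(.616,.200,.0135)
E
```

```text
[[0.554, 0.326], [0.673, 0.329], [0.682, 0.167], [0.554, 0.167]] [0.616 0.247]
tool shift [-4.9 -4.3 91.7] az -0.2 t 5.25 pos [0.6203 0.2049 0.1052] rot [-0.002  0.708  0.706  0.003]
```

Emit:
{"name": "jog_arm", "arguments": {"rows": [{"x":3,"y":-4,"z":0,"ax":0,"ay":0,"az":0,"fingers":30},{"x":0,"y":0,"z":25,"ax":0,"ay":0,"az":0,"fingers":30},{"x":0,"y":0,"z":25,"ax":0,"ay":0,"az":0,"fingers":30},{"x":0,"y":0,"z":20,"ax":0,"ay":0,"az":0,"fingers":30},{"x":0,"y":0,"z":12,"ax":0,"ay":0,"az":0,"fingers":30},{"x":0,"y":0,"z":6,"ax":0,"ay":0,"az":0,"fingers":30},{"x":0,"y":0,"z":2,"ax":0,"ay":0,"az":0,"fingers":30},{"x":0,"y":0,"z":0,"ax":0,"ay":0,"az":0,"fingers":30}]}}

```text
t: 6.05
eef_pos: [0.6166, 0.198, 0.0142]
tool_rot: [0.0, 0.712, 0.702, 0.0]
contact_force: [0.2, -0.5, -0.2]
gripper_width: 0.503
grasp_force: 51.2
```

Emit:
{"name": "jog_arm", "arguments": {"rows": [{"x":0,"y":0,"z":0.7,"ax":0,"ay":0,"az":0,"fingers":30},{"x":0,"y":0,"z":0,"ax":0,"ay":0,"az":0,"fingers":62},{"x":0,"y":0,"z":0,"ax":0,"ay":0,"az":0,"fingers":62},{"x":0,"y":0,"z":0,"ax":0,"ay":0,"az":0,"fingers":62},{"x":0,"y":0,"z":0,"ax":0,"ay":0,"az":0,"fingers":62},{"x":0,"y":0,"z":-15,"ax":0,"ay":0,"az":0,"fingers":62},{"x":0,"y":0,"z":-40,"ax":0,"ay":0,"az":0,"fingers":62},{"x":0,"y":0,"z":-40,"ax":0,"ay":0,"az":0,"fingers":62}]}}

```text
t: 6.85
eef_pos: [0.6157, 0.1985, 0.109]
tool_rot: [-0.0, 0.711, 0.703, -0.001]
contact_force: [1.4, 0.8, 0.3]
gripper_width: 0.724
grasp_force: 0.0
```

```bash
python3 - <<'E'
from h import *
c=bot.read_camera("wrist");cv2.imwrite("pics/w4.png",c["pixels"][:,:,::-1])
left(.402,.179,.09)
bright(c,.024,(30,150,200,300),80);bright(c,.040,(200,100,460,350),80)
E
```

```text
tool shift [ -21.5 -217.8   27. ] az -0.7 t 6.9 pos [0.6198 0.2005 0.117 ] rot [0.002 0.712 0.703 0.005]
px [104. 226.] rect c [402.2 178.8] size [44.4 43.7] ang 20.2 circ [402.5 178.6] r 22.9
px [320. 322.] rect c [612.4  94.3] size [ 28.9 100.5] ang 82.8 circ [612.8  95.9] r 51.4
px [439. 160.] rect c [700.2 236.8] size [29.9 45.5] ang 4.6 circ [707.6 237.3] r 23.3
```

Emit:
{"name": "jog_arm", "arguments": {"rows": [{"x":-2.5,"y":-27,"z":0,"ax":0,"ay":0,"az":0,"fingers":85},{"x":-2.5,"y":-27,"z":0,"ax":0,"ay":0,"az":0,"fingers":85},{"x":-2.5,"y":-27,"z":0,"ax":0,"ay":0,"az":0,"fingers":85},{"x":-2.5,"y":-27,"z":0,"ax":0,"ay":0,"az":0,"fingers":85},{"x":-2.5,"y":-27,"z":0,"ax":0,"ay":0,"az":0,"fingers":85},{"x":-2.5,"y":-27,"z":0,"ax":0,"ay":0,"az":0,"fingers":85},{"x":-2.5,"y":-26,"z":0,"ax":0,"ay":0,"az":0,"fingers":85},{"x":-2.5,"y":-26,"z":0,"ax":0,"ay":0,"az":-0.7,"fingers":85}]}}

```text
t: 7.7
eef_pos: [0.4013, 0.1813, 0.1085]
tool_rot: [0.0, 0.707, 0.707, 0.001]
contact_force: [0.4, 0.7, 0.1]
gripper_width: 0.993
grasp_force: 0.0
```

```bash
python3 - <<'E'
from h import *
c=bot.read_camera("wrist");cv2.imwrite("pics/w5.png",c["pixels"][:,:,::-1])
left(.4025,.179,.003)
bright(c,.024,(200,100,460,330),80)
bright(c,.03,(200,0,460,100),80);bright(c,.040,(460,100,639,300),80)
E
```

```text
tool shift [ -1.4   5.9 104.8] az 0.2 t 7.75 pos [0.3966 0.1804 0.1078] rot [-0.     0.706  0.708 -0.002]
px [325. 208.] rect c [401.6 179.1] size [43.6 44. ] ang 0.0 circ [401.7 179.4] r 22.7
px [332.   3.] rect c [405.9 332.9] size [27.8  7.5] ang 0.8 circ [405.9 336.5] r 13.9
px [565. 188.] rect c [616.5 201.1] size [44.2 45.8] ang 22.2 circ [617.1 201.4] r 23.5
px [626. 156.] rect c [713.4 237.9] size [45.4 44.4] ang 0.2 circ [713.3 237.8] r 23.2
```

View pics/w5.png

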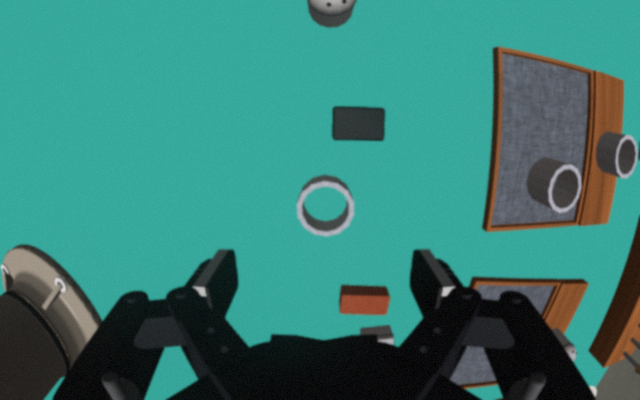

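Tall ring stands in the well at (558,188), measured at (0.617,0.201). The low ring is centred at (325,208).

Emit:
{"name": "jog_arm", "arguments": {"rows": [{"x":-1.5,"y":0.5,"z":0,"ax":0,"ay":0,"az":0,"fingers":85},{"x":0,"y":0,"z":35,"ax":0,"ay":0,"az":0,"fingers":85},{"x":0,"y":0,"z":35,"ax":0,"ay":0,"az":0,"fingers":85},{"x":0,"y":0,"z":20,"ax":0,"ay":0,"az":0,"fingers":85},{"x":0,"y":0,"z":10,"ax":0,"ay":0,"az":0,"fingers":85},{"x":0,"y":0,"z":5,"ax":0,"ay":0,"az":0,"fingers":85},{"x":0,"y":0,"z":2,"ax":0,"ay":0,"az":0,"fingers":85},{"x":0,"y":0,"z":0,"ax":0,"ay":0,"az":0,"fingers":85}]}}

```text
t: 8.55
eef_pos: [0.4032, 0.1801, 0.0012]
tool_rot: [0.0, 0.707, 0.707, 0.001]
contact_force: [0.4, -0.2, -0.1]
gripper_width: 0.998
grasp_force: 0.0
```

Emit:
{"name": "jog_arm", "arguments": {"rows": [{"x":0,"y":0,"z":0,"ax":0,"ay":0,"az":0,"fingers":30},{"x":0,"y":0,"z":0,"ax":0,"ay":0,"az":0,"fingers":30},{"x":0,"y":0,"z":0,"ax":0,"ay":0,"az":0,"fingers":30},{"x":0,"y":0,"z":0,"ax":0,"ay":0,"az":0,"fingers":30},{"x":0,"y":0,"z":0,"ax":0,"ay":0,"az":0,"fingers":30},{"x":0,"y":0,"z":0,"ax":0,"ay":0,"az":0,"fingers":30},{"x":0,"y":0,"z":0,"ax":0,"ay":0,"az":0,"fingers":30},{"x":0,"y":0,"z":0,"ax":0,"ay":0,"az":0,"fingers":30}]}}

```text
t: 9.35
eef_pos: [0.4028, 0.1798, 0.0014]
tool_rot: [0.0, 0.707, 0.707, 0.0]
contact_force: [-2.4, 0.2, 9.6]
gripper_width: 0.502
grasp_force: 49.8
```

Emit:
{"name": "jog_arm", "arguments": {"rows": [{"x":0,"y":0,"z":-15,"ax":0,"ay":0,"az":0,"fingers":30},{"x":0,"y":0,"z":-35,"ax":0,"ay":0,"az":0,"fingers":30},{"x":0,"y":0,"z":-30,"ax":0,"ay":0,"az":0,"fingers":30},{"x":19,"y":43,"z":0,"ax":0,"ay":0,"az":0,"fingers":30},{"x":19,"y":43,"z":0,"ax":0,"ay":0,"az":0,"fingers":30},{"x":19,"y":43,"z":0,"ax":0,"ay":0,"az":0,"fingers":30},{"x":19,"y":42,"z":0,"ax":0,"ay":0,"az":0,"fingers":30},{"x":20,"y":42,"z":0,"ax":0,"ay":0,"az":0,"fingers":30}]}}

```text
t: 10.15
eef_pos: [0.6171, 0.2758, 0.0806]
tool_rot: [0.0, 0.707, 0.707, -0.0]
contact_force: [0.5, -0.2, -1.2]
gripper_width: 0.502
grasp_force: 51.4
```

```bash
python3 - <<'E'
from h import *
left(.616,.276,.0055); print(bot.get_obs()["grasp_force"])
E
```

```text
tool shift [ 0.2 -1.1 75.1] az -0.1 t 10.15 pos [0.6171 0.2758 0.0806] rot [ 0.     0.707  0.707 -0.   ]
51.437707276199944
```

Emit:
{"name": "jog_arm", "arguments": {"rows": [{"x":0,"y":-1,"z":10,"ax":0,"ay":0,"az":0,"fingers":30},{"x":0,"y":0,"z":20,"ax":0,"ay":0,"az":0,"fingers":30},{"x":0,"y":0,"z":20,"ax":0,"ay":0,"az":0,"fingers":30},{"x":0,"y":0,"z":14,"ax":0,"ay":0,"az":0,"fingers":30},{"x":0,"y":0,"z":7,"ax":0,"ay":0,"az":0,"fingers":30},{"x":0,"y":0,"z":3,"ax":0,"ay":0,"az":0,"fingers":30},{"x":0,"y":0,"z":1,"ax":0,"ay":0,"az":0,"fingers":30},{"x":0,"y":0,"z":0,"ax":0,"ay":0,"az":0,"fingers":30}]}}

```text
t: 10.95
eef_pos: [0.6149, 0.2759, 0.0064]
tool_rot: [0.0, 0.707, 0.707, 0.001]
contact_force: [-0.2, 0.2, 0.1]
gripper_width: 0.499
grasp_force: 51.4
```

Emit:
{"name": "jog_arm", "arguments": {"rows": [{"x":0,"y":0,"z":0.5,"ax":0,"ay":0,"az":0,"fingers":30},{"x":0,"y":0,"z":0,"ax":0,"ay":0,"az":0,"fingers":62},{"x":0,"y":0,"z":0,"ax":0,"ay":0,"az":0,"fingers":62},{"x":0,"y":0,"z":0,"ax":0,"ay":0,"az":0,"fingers":62},{"x":0,"y":0,"z":0,"ax":0,"ay":0,"az":0,"fingers":62},{"x":0,"y":0,"z":-15,"ax":0,"ay":0,"az":0,"fingers":62},{"x":0,"y":0,"z":-40,"ax":0,"ay":0,"az":0,"fingers":62},{"x":0,"y":0,"z":-50,"ax":0,"ay":0,"az":0,"fingers":62}]}}

```text
t: 11.75
eef_pos: [0.6131, 0.2749, 0.1102]
tool_rot: [-0.001, 0.707, 0.707, -0.002]
contact_force: [0.0, -0.1, 0.0]
gripper_width: 0.73
grasp_force: 0.0
```

```bash
python3 - <<'E'
from h import *
c=bot.read_camera("wrist")
left(.402,.346,.11)
bright(c,.018,(0,40,220,300),80)
E
```

```text
tool shift [  67.8 -216.2   11.2] az -0.0 t 11.8 pos [0.6182 0.2782 0.1212] rot [0.002 0.707 0.707 0.005]
px [ 83. 136.] rect c [383.1 340.5] size [36.7 39.8] ang 64.9 circ [382.5 340.2] r 20.6
```

Emit:
{"name": "jog_arm", "arguments": {"rows": [{"x":8,"y":-27,"z":-2,"ax":0,"ay":0,"az":0,"fingers":85},{"x":8,"y":-27,"z":-2,"ax":0,"ay":0,"az":0,"fingers":85},{"x":8,"y":-27,"z":-2,"ax":0,"ay":0,"az":0,"fingers":85},{"x":8,"y":-27,"z":-2,"ax":0,"ay":0,"az":0,"fingers":85},{"x":8,"y":-27,"z":-2,"ax":0,"ay":0,"az":0,"fingers":85},{"x":8,"y":-26,"z":0,"ax":0,"ay":0,"az":0,"fingers":85},{"x":8,"y":-26,"z":0,"ax":0,"ay":0,"az":0,"fingers":85},{"x":8,"y":-26,"z":0,"ax":0,"ay":0,"az":0,"fingers":85}]}}

```text
t: 12.6
eef_pos: [0.4008, 0.3403, 0.1212]
tool_rot: [0.0, 0.707, 0.707, 0.001]
contact_force: [0.2, 0.6, -0.1]
gripper_width: 0.997
grasp_force: 0.0
```

```bash
python3 - <<'E'
from h import *
c=bot.read_camera("wrist");cv2.imwrite("pics/w6.png",c["pixels"][:,:,::-1])
left(.402,.341,.009)
bright(c,.036,(220,100,420,300),80);bright(c,.028,(460,200,639,399),80)
E
```

```text
tool shift [ -1.2   6.3 112.1] az 0.3 t 12.65 pos [0.3957 0.3422 0.1211] rot [-0.001  0.705  0.709 -0.   ]
px [332. 206.] rect c [406.1 339.4] size [32.4 32.9] ang 43.0 circ [405.8 339.2] r 16.9
px [585. 289.] rect c [728.9 225. ] size [47.  47.2] ang 29.0 circ [729.3 225.1] r 24.4
px [531. 262.] rect c [614.6 274.8] size [45.8 45.3] ang 45.0 circ [615.2 274.9] r 23.5
```

View pics/w6.png

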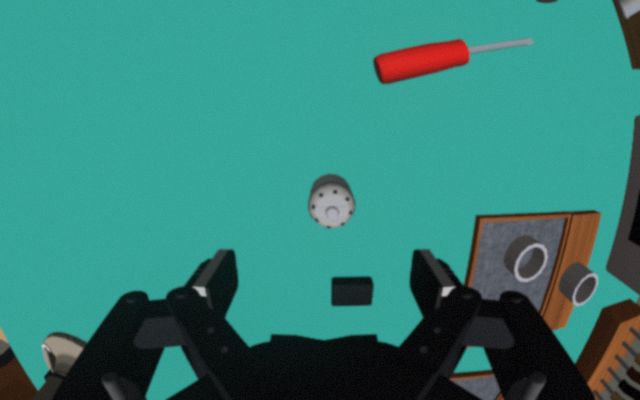

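Caster dome is centred at (332,206), roughly (0.406,0.340). The low ring sits in the tray at (526,260).

Emit:
{"name": "jog_arm", "arguments": {"rows": [{"x":1,"y":5,"z":5,"ax":0,"ay":0,"az":0,"fingers":85},{"x":0,"y":0,"z":35,"ax":0,"ay":0,"az":0,"fingers":85},{"x":0,"y":0,"z":35,"ax":0,"ay":0,"az":0,"fingers":85},{"x":0,"y":0,"z":22,"ax":0,"ay":0,"az":0,"fingers":85},{"x":0,"y":0,"z":12,"ax":0,"ay":0,"az":0,"fingers":85},{"x":0,"y":0,"z":6,"ax":0,"ay":0,"az":0,"fingers":85},{"x":0,"y":0,"z":2,"ax":0,"ay":0,"az":0,"fingers":85},{"x":0,"y":0,"z":0,"ax":0,"ay":0,"az":0,"fingers":85}]}}

```text
t: 13.45
eef_pos: [0.4072, 0.3412, 0.0038]
tool_rot: [0.0, 0.707, 0.707, 0.001]
contact_force: [0.8, 0.3, -0.6]
gripper_width: 0.996
grasp_force: 0.0
```

Emit:
{"name": "jog_arm", "arguments": {"rows": [{"x":0,"y":0,"z":0,"ax":0,"ay":0,"az":0,"fingers":24},{"x":0,"y":0,"z":0,"ax":0,"ay":0,"az":0,"fingers":24},{"x":0,"y":0,"z":0,"ax":0,"ay":0,"az":0,"fingers":24},{"x":0,"y":0,"z":0,"ax":0,"ay":0,"az":0,"fingers":24},{"x":0,"y":0,"z":0,"ax":0,"ay":0,"az":0,"fingers":24},{"x":0,"y":0,"z":0,"ax":0,"ay":0,"az":0,"fingers":24},{"x":0,"y":0,"z":0,"ax":0,"ay":0,"az":0,"fingers":24},{"x":0,"y":0,"z":0,"ax":0,"ay":0,"az":0,"fingers":24}]}}

```text
t: 14.25
eef_pos: [0.4069, 0.3409, 0.0037]
tool_rot: [0.0, 0.707, 0.707, 0.0]
contact_force: [-1.0, -0.9, 5.5]
gripper_width: 0.411
grasp_force: 49.7
```

Emit:
{"name": "jog_arm", "arguments": {"rows": [{"x":0,"y":0,"z":-15,"ax":0,"ay":0,"az":0,"fingers":24},{"x":0,"y":0,"z":-40,"ax":0,"ay":0,"az":0,"fingers":24},{"x":0,"y":0,"z":-45,"ax":0,"ay":0,"az":0,"fingers":24},{"x":-40,"y":24,"z":0,"ax":0,"ay":0,"az":0,"fingers":24},{"x":-40,"y":24,"z":0,"ax":0,"ay":0,"az":0,"fingers":24},{"x":-40,"y":24,"z":0,"ax":0,"ay":0,"az":0,"fingers":24},{"x":-40,"y":24,"z":0,"ax":0,"ay":0,"az":0,"fingers":24},{"x":-40,"y":24,"z":0,"ax":0,"ay":0,"az":0,"fingers":24}]}}

```text
t: 15.05
eef_pos: [0.5271, 0.139, 0.1041]
tool_rot: [0.0, 0.707, 0.707, 0.0]
contact_force: [0.9, 0.8, -1.7]
gripper_width: 0.405
grasp_force: 50.0
```

Emit:
{"name": "jog_arm", "arguments": {"rows": [{"x":-40,"y":24,"z":0,"ax":0,"ay":0,"az":0,"fingers":24},{"x":-40,"y":24,"z":0,"ax":0,"ay":0,"az":0,"fingers":24},{"x":-35,"y":20,"z":0,"ax":0,"ay":0,"az":0,"fingers":24},{"x":-18,"y":10,"z":0,"ax":0,"ay":0,"az":0,"fingers":24},{"x":0,"y":0,"z":20,"ax":0,"ay":0,"az":0,"fingers":24},{"x":0,"y":0,"z":25,"ax":0,"ay":0,"az":0,"fingers":24},{"x":0,"y":0,"z":15,"ax":0,"ay":0,"az":0,"fingers":24},{"x":0,"y":0,"z":5,"ax":0,"ay":0,"az":0,"fingers":24}]}}

```text
t: 15.85
eef_pos: [0.6031, 0.0077, 0.0369]
tool_rot: [-0.001, 0.707, 0.707, -0.001]
contact_force: [-1.3, -0.3, -0.8]
gripper_width: 0.404
grasp_force: 50.1
```

```bash
python3 - <<'E'
from h import *
left(.605,.007,.008); print(bot.get_obs()["grasp_force"])
c=bot.read_camera("wrist");cv2.imwrite("pics/w7.png",c["pixels"][:,:,::-1])
E
```

```text
tool shift [-0.7  1.9 28.9] az -0.0 t 15.85 pos [0.6031 0.0077 0.0369] rot [-0.001  0.707  0.707 -0.001]
50.07426080061123
```

View pics/w7.png

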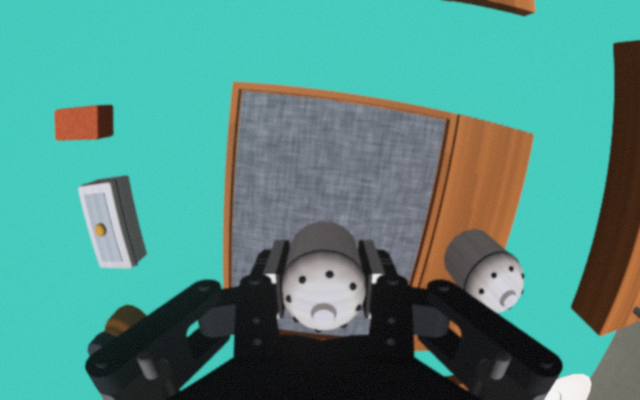

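Caster held upright over the well, at (325,285) in the picture. It is clear of the sample at (485,270) and of the walls.

Emit:
{"name": "jog_arm", "arguments": {"rows": [{"x":0,"y":-5,"z":8,"ax":0,"ay":0,"az":0,"fingers":24},{"x":0,"y":0,"z":10,"ax":0,"ay":0,"az":0,"fingers":24},{"x":0,"y":0,"z":6,"ax":0,"ay":0,"az":0,"fingers":24},{"x":0,"y":0,"z":3,"ax":0,"ay":0,"az":0,"fingers":24},{"x":0,"y":0,"z":1,"ax":0,"ay":0,"az":0,"fingers":24},{"x":0,"y":0,"z":0,"ax":0,"ay":0,"az":0,"fingers":24},{"x":0,"y":0,"z":0,"ax":0,"ay":0,"az":0,"fingers":24},{"x":0,"y":0,"z":0,"ax":0,"ay":0,"az":0,"fingers":24}]}}

```text
t: 16.7
eef_pos: [0.5997, 0.0077, 0.0104]
tool_rot: [0.0, 0.707, 0.707, 0.0]
contact_force: [0.4, 0.1, -1.3]
gripper_width: 0.405
grasp_force: 50.1
```

Emit:
{"name": "jog_arm", "arguments": {"rows": [{"x":0,"y":0,"z":2,"ax":0,"ay":0,"az":0,"fingers":24},{"x":0,"y":0,"z":1,"ax":0,"ay":0,"az":0,"fingers":24},{"x":0,"y":0,"z":0,"ax":0,"ay":0,"az":0,"fingers":24},{"x":0,"y":0,"z":0,"ax":0,"ay":0,"az":0,"fingers":56},{"x":0,"y":0,"z":0,"ax":0,"ay":0,"az":0,"fingers":56},{"x":0,"y":0,"z":0,"ax":0,"ay":0,"az":0,"fingers":56},{"x":0,"y":0,"z":0,"ax":0,"ay":0,"az":0,"fingers":56},{"x":0,"y":0,"z":0,"ax":0,"ay":0,"az":0,"fingers":56}]}}

```text
t: 17.5
eef_pos: [0.5994, 0.0077, 0.007]
tool_rot: [-0.0, 0.707, 0.707, -0.0]
contact_force: [0.3, 0.3, -0.1]
gripper_width: 0.657
grasp_force: 0.0
```

Emit:
{"name": "jog_arm", "arguments": {"rows": [{"x":0,"y":0,"z":-15,"ax":0,"ay":0,"az":0,"fingers":56},{"x":0,"y":0,"z":-30,"ax":0,"ay":0,"az":0,"fingers":56},{"x":0,"y":0,"z":-40,"ax":0,"ay":0,"az":0,"fingers":56},{"x":0,"y":0,"z":-30,"ax":0,"ay":0,"az":0,"fingers":56},{"x":2,"y":-35,"z":0,"ax":0,"ay":0,"az":0,"fingers":85},{"x":2,"y":-35,"z":0,"ax":0,"ay":0,"az":0,"fingers":85},{"x":2,"y":-35,"z":0,"ax":0,"ay":0,"az":0,"fingers":85},{"x":2,"y":-38,"z":0,"ax":0,"ay":0,"az":0,"fingers":85}]}}

```text
t: 18.3
eef_pos: [0.4556, 0.0159, 0.1232]
tool_rot: [0.001, 0.707, 0.707, 0.001]
contact_force: [-0.4, 0.7, -0.3]
gripper_width: 0.997
grasp_force: 0.0
```

```bash
python3 - <<'E'
from h import *
c=bot.read_camera("wrist");cv2.imwrite("pics/w8.png",c["pixels"][:,:,::-1])
left(.456,.015,.001)
bright(c,.024,(200,80,460,320),80)
E
```

```text
tool shift [ -0.5   8.2 120.8] az 0.1 t 18.35 pos [0.4478 0.0155 0.1218] rot [-0.001  0.707  0.708 -0.003]
px [324. 200.] rect c [455.5  14.7] size [31.7 59.6] ang 4.0 circ [455.5  14.9] r 32.8
```

View pics/w8.png

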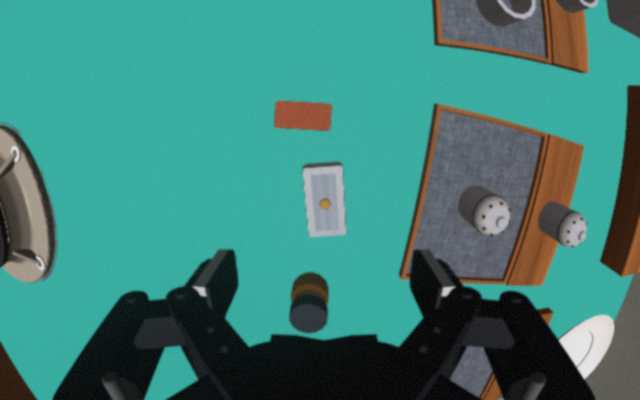

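Caster stands in its tray at (487,213). The oblong box is at (324,200), measured at (0.4555,0.0147) with yaw +4°. The jar is at (310,300), clear of the fingers.

Emit:
{"name": "jog_arm", "arguments": {"rows": [{"x":-1,"y":0,"z":5,"ax":0,"ay":0,"az":-4,"fingers":85},{"x":0,"y":0,"z":35,"ax":0,"ay":0,"az":0,"fingers":85},{"x":0,"y":0,"z":35,"ax":0,"ay":0,"az":0,"fingers":85},{"x":0,"y":0,"z":25,"ax":0,"ay":0,"az":0,"fingers":85},{"x":0,"y":0,"z":13,"ax":0,"ay":0,"az":0,"fingers":85},{"x":0,"y":0,"z":6,"ax":0,"ay":0,"az":0,"fingers":85},{"x":0,"y":0,"z":2.5,"ax":0,"ay":0,"az":0,"fingers":85},{"x":0,"y":0,"z":0,"ax":0,"ay":0,"az":0,"fingers":85}]}}

```text
t: 19.15
eef_pos: [0.4571, 0.0148, 0.0013]
tool_rot: [0.0, 0.682, 0.731, 0.0]
contact_force: [0.3, 0.6, -0.2]
gripper_width: 0.994
grasp_force: 0.0
```

Emit:
{"name": "jog_arm", "arguments": {"rows": [{"x":0,"y":0,"z":0,"ax":0,"ay":0,"az":0,"fingers":20},{"x":0,"y":0,"z":0,"ax":0,"ay":0,"az":0,"fingers":20},{"x":0,"y":0,"z":0,"ax":0,"ay":0,"az":0,"fingers":20},{"x":0,"y":0,"z":0,"ax":0,"ay":0,"az":0,"fingers":20},{"x":0,"y":0,"z":0,"ax":0,"ay":0,"az":0,"fingers":20},{"x":0,"y":0,"z":0,"ax":0,"ay":0,"az":0,"fingers":20},{"x":0,"y":0,"z":0,"ax":0,"ay":0,"az":0,"fingers":20},{"x":0,"y":0,"z":0,"ax":0,"ay":0,"az":0,"fingers":20}]}}

```text
t: 19.95
eef_pos: [0.4568, 0.0147, 0.0011]
tool_rot: [0.0, 0.682, 0.731, 0.0]
contact_force: [-1.4, 0.2, 6.5]
gripper_width: 0.363
grasp_force: 49.9
```

```bash
python3 - <<'E'
from h import *
left(.632,-.183,.1,90);left(.632,-.183,.1,94)
E
```

```text
tool shift [-197.7  175.2  -98.9] az 4.0 t 19.95 pos [0.4568 0.0147 0.0011] rot [0.    0.682 0.731 0.   ]
tool shift [-209.4  161.   -98.9] az -0.0 t 19.95 pos [0.4568 0.0147 0.0011] rot [0.    0.682 0.731 0.   ]
```

Emit:
{"name": "jog_arm", "arguments": {"rows": [{"x":0,"y":0,"z":-15,"ax":0,"ay":0,"az":0,"fingers":20},{"x":0,"y":0,"z":-40,"ax":0,"ay":0,"az":6,"fingers":20},{"x":0,"y":0,"z":-45,"ax":0,"ay":0,"az":0,"fingers":20},{"x":-35,"y":32,"z":0,"ax":0,"ay":0,"az":0,"fingers":20},{"x":-35,"y":32,"z":0,"ax":0,"ay":0,"az":0,"fingers":20},{"x":-35,"y":32,"z":0,"ax":0,"ay":0,"az":0,"fingers":20},{"x":-35,"y":32,"z":0,"ax":0,"ay":0,"az":0,"fingers":20},{"x":-35,"y":32,"z":0,"ax":0,"ay":0,"az":0,"fingers":20}]}}

```text
t: 20.75
eef_pos: [0.6107, -0.1675, 0.1005]
tool_rot: [-0.0, 0.72, 0.694, -0.0]
contact_force: [1.0, 0.1, 0.3]
gripper_width: 0.362
grasp_force: 49.9
```

Emit:
{"name": "jog_arm", "arguments": {"rows": [{"x":-23,"y":23,"z":0,"ax":0,"ay":0,"az":0,"fingers":20},{"x":0,"y":0,"z":0,"ax":0,"ay":0,"az":0,"fingers":20},{"x":0,"y":0,"z":0,"ax":0,"ay":0,"az":0,"fingers":20},{"x":0,"y":0,"z":20,"ax":0,"ay":0,"az":0,"fingers":20},{"x":0,"y":0,"z":25,"ax":0,"ay":0,"az":0,"fingers":20},{"x":0,"y":0,"z":15,"ax":0,"ay":0,"az":0,"fingers":20},{"x":0,"y":0,"z":5,"ax":0,"ay":0,"az":0,"fingers":20},{"x":0,"y":0,"z":0,"ax":0,"ay":0,"az":0,"fingers":20}]}}

```text
t: 21.55
eef_pos: [0.6317, -0.1888, 0.0351]
tool_rot: [-0.001, 0.719, 0.695, -0.0]
contact_force: [0.5, -0.0, -0.7]
gripper_width: 0.366
grasp_force: 50.0
```

```bash
python3 - <<'E'
from h import *
left(.633,-.19,.0055,88)
c=bot.read_camera("wrist");cv2.imwrite("pics/w9.png",c["pixels"][:,:,::-1])
E
```

```text
tool shift [-1.2  1.4 29.6] az 0.0 t 21.55 pos [ 0.6317 -0.1888  0.0351] rot [-0.001  0.719  0.695 -0.   ]
```

View pics/w9.png

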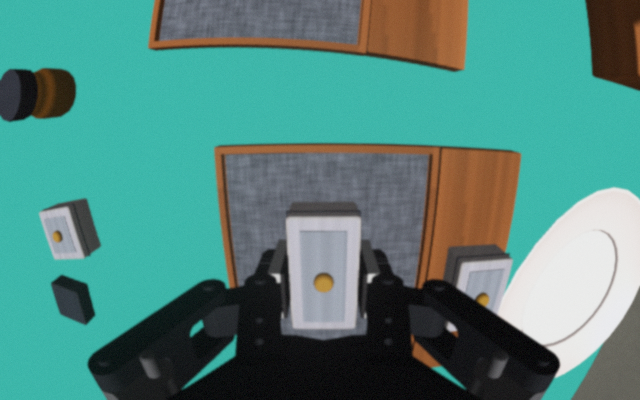

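Oblong held level over the boxes tray at (323,265), clear of the well's wall at row 150. The jar at (35,95) is standing. Setting it down.

Emit:
{"name": "jog_arm", "arguments": {"rows": [{"x":-1,"y":0,"z":8,"ax":0,"ay":0,"az":0,"fingers":20},{"x":0,"y":0,"z":10,"ax":0,"ay":0,"az":0,"fingers":20},{"x":0,"y":0,"z":6,"ax":0,"ay":0,"az":0,"fingers":20},{"x":0,"y":0,"z":3,"ax":0,"ay":0,"az":0,"fingers":20},{"x":0,"y":0,"z":1.5,"ax":0,"ay":0,"az":0,"fingers":20},{"x":0,"y":0,"z":0.5,"ax":0,"ay":0,"az":0,"fingers":20},{"x":0,"y":0,"z":0,"ax":0,"ay":0,"az":0,"fingers":20},{"x":0,"y":0,"z":0,"ax":0,"ay":0,"az":0,"fingers":20}]}}

```text
t: 22.4
eef_pos: [0.6325, -0.1907, 0.0069]
tool_rot: [0.0, 0.719, 0.694, 0.0]
contact_force: [0.2, -0.4, -1.4]
gripper_width: 0.365
grasp_force: 50.0
```

Emit:
{"name": "jog_arm", "arguments": {"rows": [{"x":0,"y":0,"z":1.5,"ax":0,"ay":0,"az":0,"fingers":20},{"x":0,"y":0,"z":0.4,"ax":0,"ay":0,"az":0,"fingers":20},{"x":0,"y":0,"z":0,"ax":0,"ay":0,"az":0,"fingers":20},{"x":0,"y":0,"z":0,"ax":0,"ay":0,"az":0,"fingers":52},{"x":0,"y":0,"z":0,"ax":0,"ay":0,"az":0,"fingers":52},{"x":0,"y":0,"z":0,"ax":0,"ay":0,"az":0,"fingers":52},{"x":0,"y":0,"z":0,"ax":0,"ay":0,"az":0,"fingers":52},{"x":0,"y":0,"z":0,"ax":0,"ay":0,"az":0,"fingers":52}]}}

```text
t: 23.2
eef_pos: [0.6322, -0.1906, 0.0046]
tool_rot: [-0.0, 0.719, 0.695, -0.0]
contact_force: [0.5, 0.4, -1.0]
gripper_width: 0.609
grasp_force: 0.0
```

Emit:
{"name": "jog_arm", "arguments": {"rows": [{"x":0,"y":0,"z":-15,"ax":0,"ay":0,"az":0,"fingers":52},{"x":0,"y":0,"z":-40,"ax":0,"ay":0,"az":0,"fingers":52},{"x":0,"y":0,"z":-45,"ax":0,"ay":0,"az":0,"fingers":52},{"x":0,"y":-40,"z":-10,"ax":0,"ay":0,"az":0,"fingers":85},{"x":0,"y":-40,"z":0,"ax":0,"ay":0,"az":0,"fingers":85},{"x":0,"y":-40,"z":0,"ax":0,"ay":0,"az":0,"fingers":85},{"x":1,"y":-40,"z":0,"ax":0,"ay":0,"az":0,"fingers":85},{"x":0,"y":-36,"z":0,"ax":0,"ay":0,"az":-7,"fingers":85}]}}

```text
t: 24.0
eef_pos: [0.4347, -0.1826, 0.1157]
tool_rot: [0.001, 0.675, 0.738, -0.0]
contact_force: [-0.0, 0.7, 0.2]
gripper_width: 0.99
grasp_force: 0.0
```

```bash
python3 - <<'E'
from h import *
left(.4365,-.1828,.001,95)
c=bot.read_camera("wrist");cv2.imwrite("pics/w10.png",c["pixels"][:,:,::-1])
bright(c,.024,(200,80,460,320),80); bright(c,.028,(440,80,639,320),80)
E
```

```text
tool shift [ -0.3   1.8 114.7] az 0.1 t 24.0 pos [ 0.4347 -0.1826  0.1157] rot [ 0.001  0.675  0.738 -0.   ]
px [327. 202.] rect c [ 436.6 -181.9] size [39.6 38.3] ang 5.2 circ [ 436.4 -181.9] r 26.7
px [605. 272.] rect c [ 817.  -262.6] size [149.  218.6] ang 38.7 circ [ 824.5 -251.4] r 117.1
px [529. 229.] rect c [ 631.7 -191.1] size [61.  33.8] ang 88.6 circ [ 631.9 -190.9] r 33.3
```

View pics/w10.png

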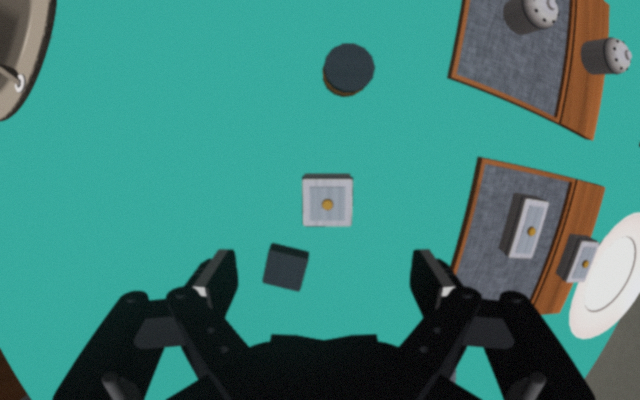

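Oblong stands flat in the tray at (525,228), and the square box is aligned at (327,202). The steel block at (287,267) is clear of the fingers.

Emit:
{"name": "jog_arm", "arguments": {"rows": [{"x":0,"y":1.5,"z":4,"ax":0,"ay":0,"az":0,"fingers":85},{"x":0,"y":0,"z":30,"ax":0,"ay":0,"az":0,"fingers":85},{"x":0,"y":0,"z":35,"ax":0,"ay":0,"az":0,"fingers":85},{"x":0,"y":0,"z":25,"ax":0,"ay":0,"az":0,"fingers":85},{"x":0,"y":0,"z":12,"ax":0,"ay":0,"az":0,"fingers":85},{"x":0,"y":0,"z":6,"ax":0,"ay":0,"az":0,"fingers":85},{"x":0,"y":0,"z":2,"ax":0,"ay":0,"az":0,"fingers":85},{"x":0,"y":0,"z":0,"ax":0,"ay":0,"az":0,"fingers":85}]}}

```text
t: 24.85
eef_pos: [0.4388, -0.1827, 0.0014]
tool_rot: [0.001, 0.676, 0.737, 0.0]
contact_force: [0.2, -0.4, 0.0]
gripper_width: 0.997
grasp_force: 0.0
```

Emit:
{"name": "jog_arm", "arguments": {"rows": [{"x":0,"y":0,"z":0,"ax":0,"ay":0,"az":0,"fingers":28},{"x":0,"y":0,"z":0,"ax":0,"ay":0,"az":0,"fingers":28},{"x":0,"y":0,"z":0,"ax":0,"ay":0,"az":0,"fingers":28},{"x":0,"y":0,"z":0,"ax":0,"ay":0,"az":0,"fingers":28},{"x":0,"y":0,"z":0,"ax":0,"ay":0,"az":0,"fingers":28},{"x":0,"y":0,"z":0,"ax":0,"ay":0,"az":0,"fingers":28},{"x":0,"y":0,"z":0,"ax":0,"ay":0,"az":0,"fingers":28},{"x":0,"y":0,"z":0,"ax":0,"ay":0,"az":0,"fingers":28}]}}

```text
t: 25.65
eef_pos: [0.4383, -0.1828, 0.0014]
tool_rot: [0.001, 0.676, 0.737, 0.0]
contact_force: [-0.4, 0.9, 6.7]
gripper_width: 0.455
grasp_force: 50.5
```

```bash
python3 - <<'E'
from h import *
left(.630,-.262,.1,88)
E
```

```text
tool shift [-72.4 194.3 -98.6] az 7.0 t 25.65 pos [ 0.4383 -0.1828  0.0014] rot [0.001 0.676 0.737 0.   ]
```

Emit:
{"name": "jog_arm", "arguments": {"rows": [{"x":0,"y":0,"z":-15,"ax":0,"ay":0,"az":0,"fingers":28},{"x":0,"y":0,"z":-40,"ax":0,"ay":0,"az":7,"fingers":28},{"x":0,"y":0,"z":-45,"ax":0,"ay":0,"az":0,"fingers":28},{"x":-15,"y":40,"z":0,"ax":0,"ay":0,"az":0,"fingers":28},{"x":-15,"y":40,"z":0,"ax":0,"ay":0,"az":0,"fingers":28},{"x":-15,"y":40,"z":0,"ax":0,"ay":0,"az":0,"fingers":28},{"x":-15,"y":40,"z":0,"ax":0,"ay":0,"az":0,"fingers":28},{"x":-12,"y":34,"z":0,"ax":0,"ay":0,"az":0,"fingers":28}]}}

```text
t: 26.45
eef_pos: [0.6308, -0.2625, 0.1007]
tool_rot: [0.0, 0.72, 0.694, 0.0]
contact_force: [0.7, 0.7, -0.9]
gripper_width: 0.46
grasp_force: 50.7
```

Emit:
{"name": "jog_arm", "arguments": {"rows": [{"x":0,"y":0,"z":0,"ax":0,"ay":0,"az":0,"fingers":28},{"x":0,"y":0,"z":0,"ax":0,"ay":0,"az":0,"fingers":28},{"x":0,"y":0,"z":15,"ax":0,"ay":0,"az":0,"fingers":28},{"x":0,"y":0,"z":20,"ax":0,"ay":0,"az":0,"fingers":28},{"x":0,"y":0,"z":20,"ax":0,"ay":0,"az":0,"fingers":28},{"x":0,"y":0,"z":10,"ax":0,"ay":0,"az":0,"fingers":28},{"x":0,"y":0,"z":0,"ax":0,"ay":0,"az":0,"fingers":28},{"x":0,"y":0,"z":0,"ax":0,"ay":0,"az":0,"fingers":28}]}}

```text
t: 27.25
eef_pos: [0.6291, -0.2613, 0.036]
tool_rot: [0.0, 0.719, 0.695, 0.0]
contact_force: [0.4, -0.2, -1.4]
gripper_width: 0.453
grasp_force: 50.9
```

```bash
python3 - <<'E'
from h import *
left(.630,-.262,.0052,88)
c=bot.read_camera("wrist");cv2.imwrite("pics/w11.png",c["pixels"][:,:,::-1])
E
```

```text
tool shift [-0.7  1.  30.8] az -0.0 t 27.25 pos [ 0.6291 -0.2613  0.036 ] rot [0.    0.719 0.695 0.   ]
```

View pics/w11.png

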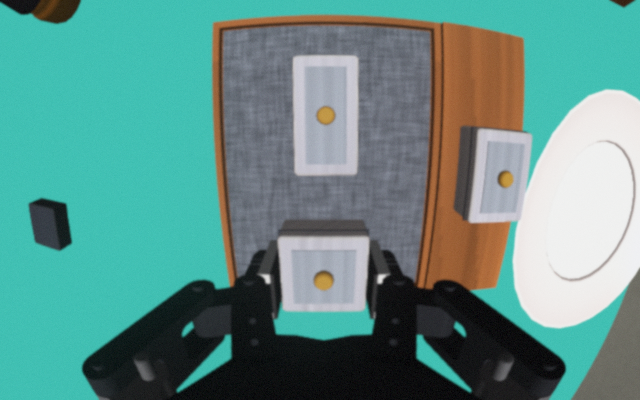

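The oblong box lies flat in the well at (326,115). The square box is held level at (323,270), with a gap between the two. Lowering it.

Emit:
{"name": "jog_arm", "arguments": {"rows": [{"x":0,"y":0,"z":8,"ax":0,"ay":0,"az":0,"fingers":28},{"x":0,"y":0,"z":10,"ax":0,"ay":0,"az":0,"fingers":28},{"x":0,"y":0,"z":6,"ax":0,"ay":0,"az":0,"fingers":28},{"x":0,"y":0,"z":3,"ax":0,"ay":0,"az":0,"fingers":28},{"x":0,"y":0,"z":2,"ax":0,"ay":0,"az":0,"fingers":28},{"x":0,"y":0,"z":1,"ax":0,"ay":0,"az":0,"fingers":28},{"x":0,"y":0,"z":0,"ax":0,"ay":0,"az":0,"fingers":28},{"x":0,"y":0,"z":0,"ax":0,"ay":0,"az":0,"fingers":28}]}}

```text
t: 28.1
eef_pos: [0.6295, -0.2614, 0.006]
tool_rot: [0.0, 0.719, 0.695, 0.0]
contact_force: [-0.5, 0.2, -1.7]
gripper_width: 0.452
grasp_force: 50.9
```

Now release, rise and back off towards the robot so I can look.

Emit:
{"name": "jog_arm", "arguments": {"rows": [{"x":0,"y":0,"z":0.8,"ax":0,"ay":0,"az":0,"fingers":28},{"x":0,"y":0,"z":0,"ax":0,"ay":0,"az":0,"fingers":28},{"x":0,"y":0,"z":0,"ax":0,"ay":0,"az":0,"fingers":28},{"x":0,"y":0,"z":0,"ax":0,"ay":0,"az":0,"fingers":60},{"x":0,"y":0,"z":0,"ax":0,"ay":0,"az":0,"fingers":60},{"x":0,"y":0,"z":0,"ax":0,"ay":0,"az":0,"fingers":60},{"x":0,"y":0,"z":0,"ax":0,"ay":0,"az":0,"fingers":60},{"x":0,"y":0,"z":0,"ax":0,"ay":0,"az":0,"fingers":60}]}}

```text
t: 28.9
eef_pos: [0.6292, -0.2614, 0.0048]
tool_rot: [-0.0, 0.719, 0.695, -0.0]
contact_force: [-0.3, -0.5, -0.3]
gripper_width: 0.704
grasp_force: 0.0
```

Emit:
{"name": "jog_arm", "arguments": {"rows": [{"x":0,"y":0,"z":-15,"ax":0,"ay":0,"az":0,"fingers":60},{"x":0,"y":0,"z":-40,"ax":0,"ay":0,"az":0,"fingers":60},{"x":0,"y":0,"z":-45,"ax":0,"ay":0,"az":0,"fingers":60},{"x":-40,"y":-20,"z":-20,"ax":0,"ay":0,"az":0,"fingers":60},{"x":-40,"y":-20,"z":-20,"ax":0,"ay":0,"az":0,"fingers":60},{"x":-40,"y":-20,"z":-10,"ax":0,"ay":0,"az":0,"fingers":60},{"x":-40,"y":-20,"z":0,"ax":0,"ay":0,"az":0,"fingers":60},{"x":0,"y":0,"z":0,"ax":0,"ay":0,"az":0,"fingers":60}]}}

```text
t: 29.7
eef_pos: [0.538, -0.4279, 0.1565]
tool_rot: [0.002, 0.724, 0.69, -0.003]
contact_force: [-0.3, -0.4, -0.5]
gripper_width: 0.701
grasp_force: 0.0
```

```bash
python3 - <<'E'
from h import *
c=bot.read_camera("scene");cv2.imwrite("pics/s2.png",c["pixels"][:,:,::-1])
c=bot.read_camera("top");cv2.imwrite("pics/t2.png",cv2.resize(c["pixels"][95:260,150:460,::-1],None,fx=2.5,fy=2.5,interpolation=cv2.INTER_CUBIC))
E
```

```text
(no output)
```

View pics/s2.png

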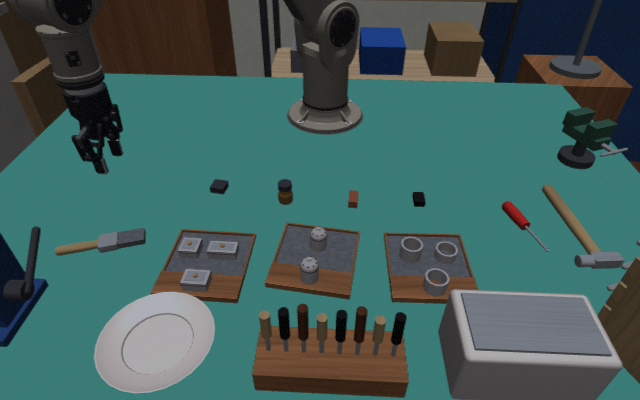

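View pics/t2.png

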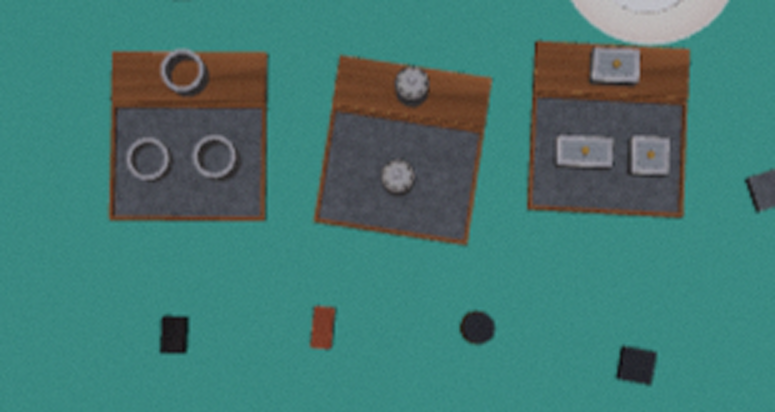

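Both views show every piece upright in the right well, clear of walls. Rings are at (148,158) and (214,156), the caster at (398,176), and the boxes at (585,152) and (650,155). The jar stands at (285,192) in the scene view, and the gripper is clear.

```bash
python3 -c "
from station import bot
print(bot.hand_in())"
```

```text
the job is handed in; nothing more can be done
None
```

The job is handed in: in the final pictures all five silver pieces stand upright in their matching trays, set down rather than dropped, and the jar is still standing, at about 30 s of the 128 s limit (the judge's verdict was not shown).

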